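# Clear the tool chest and find the balance point of its sprung lid

## Robot

A 6-joint arm with a two-finger parallel gripper is mounted at the origin on the work surface. World frame = base frame: x ahead of the robot, y to its left, z up, the work surface at z = 0. Lengths are in m, angles in rad, forces in N, time in s.
With the tool pointing down it reaches from about 0.275 to 1 m from the base axis. Payload 8.4 kg.
Tool frame: the origin (TCP) lies on the mounting face of the last link; the fingertips stand 173 mm ahead of it and the grasp point (between the pads) lies 155 mm ahead of it (bot.pinch_z is the distance from the TCP to the grasp point, in m); x points along the fingers, y is the direction in which the jaws open and shut, and the axes are right-handed (so a half turn about x gives the same grasp; the last joint's range is limited). The gripper opens to 85 mm and grips with 20 to 120 N. Pads are 22 mm wide; open, the fingers measure 114 mm over their backs; the gripper's body (76 mm by 85 mm) begins 54 mm behind the grasp point. The pads swing forward as they close: fully open they stand 13 mm farther back than shut.
Start: joints at [-1.272, 0.353, 1.633, -0, 1.155, -0.002], TCP at [0.185, -0.597, 0.405] pointing down, gripper open.
Joint ranges: [-2.63, 2.63], [-0.92, 2.1], [0.06, 2.66], [-1.3, 4.44], [0, 2.69], [-3.02, 3.02]. Speed limits (rad/s): [2.22, 2.22, 2.79, 3.14, 3.14, 3.14].

## Interface

Orientations are given as a unit quaternion [x, y, z, w].
In Python, from workcell import bot gives the robot as it stands. The module is installed in compiled form; this text tells all that it offers.
- The arm moves only by the shell command python3 -m handwheel 'ROWS'. ROWS is JSON, a list of rows, each an object with "claw": the closure in counts, from 0 (fully open) to 255 (shut); "xyz": the shift along the tool's x, y, z in cm, a list of three; "rotation": the turn, a rotation vector about the tool's x, y, z in rad, a list of three. In form: [{"claw": claw, "xyz": [tx, ty, tz], "rotation": [wx, wy, wz]}, ...]. A call has 1 to 8 rows; each row is the pose to reach, as a shift and turn from the pose commanded when the call began, along the tool's axes at that moment; what a row does not reach only later rows make up. A row lasts 1/8 s, in which the tool goes at most 62.5 mm and 10.7 degrees, less where a joint would pass 70% of its speed; a pose out of reach is approached as far as the arm can. A call with a gripper value outside its range is refused whole. The fingers move at their own pace and stop on an object; the grip force is fixed at half the most. Time passes only in rows, so rows that repeat a pose let the fingers close. It gives the time, the measured TCP pose, the force and the opening at its end, in the units of the state.
- bot.state(): the state, without advancing time (a new reading comes with each control period).
- bot.read_camera(name): name is "side" or "top" or "wrist"; returns the picture (480x640x3 uint8, blue, green, red); there is no depth.
- bot.get_calibration(name): a dict with "fx", "fy", "cx", "cy" (pixels), "distortion" ([k1, k2, p1, p2, k3] as OpenCV has them; the pictures are not rectified), "camera_from_world" (4x4, takes a point from world to camera coordinates). Camera axes: x right, y up, looking along -z (the intrinsics and any distortion apply to the point x, -y, -z); pixel columns grow to the right and rows downward; lengths in m; the calibration is good to about 2 mm. A picture is of the moment at which its call begins: read the wrist's pose just before it. get_calibration takes no time and is no camera call; for the wrist camera it gives the pose at the moment of the call.
- bot.job_done(): hands the job in, once; it reports no verdict.
The state is a dict: "time": time; "joint_positions": joint angles; "qd": joint speeds; "joint_torque": joint torques, N m; "eef_pos": TCP position; "ee_rot": TCP orientation; "contact_force": force on the tool from outside, world axes, zero at the start; "moment": the same for the moment, N m; "finger_gap": finger opening in m.
Only numpy, scipy, OpenCV 4.12 (cv2) and the standard library are available. Lean on these libraries where they do the work, as an engineer would, in place of code of your own. Each camera call takes 0.05 s, during which the arm holds its last target.

## Task

I am setting the gas struts of the studio's tool chest and need its lid held at the right place. Take the clay study off the lid and stand it upright in the middle of the turntable, let go of it, then lift the lid gently by its handle past its balance point, where the struts begin to carry it, ease it back to just below that point and finish there, still holding the handle so that the lid keeps still. Leave the mug, the loop tool and the clay offcut alone, and never let the lid slam or fly.

Things in the scene. Friction and masses are not known exactly. Their poses are not given: they have to be found in the camera images.
- chest: Low pine tool chest, 360 mm wide (its y), 240 mm deep (its x), fixed, turned up to 0.2 rad. The lid, 372 mm wide, overhangs slightly; its flat top is 119 mm above the table when shut. Origin: centre of the underside, on the table; x points from its front (robot side) to its back (hinge side), y to the left seen from the robot, z up.
- lid (a joint): Opening angle of the lid in rad: 0 shut (its start), 1.30 at the stop. The 0.9 kg lid rides on two gas struts. Balance point: 0.785 (45 degrees; no click or stop there). Below it the lid falls shut by itself, above it the struts drive it on to the stop. At the handle, lifting takes 3.5 N when shut; about 0.6 N keeps it from closing at 0.62 or from opening at 0.95. Hinge friction is slight.
- lid_hinge (a point): Middle of the hinge line at the chest's upper back edge, 97 mm above the table, 120 mm behind the chest's centre; the hinge line runs along the chest's y. Axes as the chest's.
- lid_handle (a point): Middle of the lid's bow handle: steel bar 12 mm thick, 110 mm long, parallel to the hinge line, 45 mm clear of the lid's front edge. Shut: 290 mm in front of the hinge line and 11 mm above it (108 mm above the table); at the balance point 310 mm above the table. It can be gripped across from above; the round bar turns between the fingers, which can stay upright. Axes: the lid's.
- study: Small hard clay study, 0.25 to 0.45 kg, on a plywood board 80 x 80 x 16 mm; the grey clay block on the board is 52 mm (its x) by 40 mm (its y) and rises to 107 mm above the underside. Starts upright on the chest lid. Grip it across the 40 mm faces, some 65 mm above its underside. Origin: centre of the board's underside; z up.
- wheel_top (a point): Centre of the top face of the turntable's round metal wheel, 176 mm across, 75 mm above the table. The foot is fixed; the wheel turns stiffly about the vertical through this point.
- mug: White mug, 76 mm across, 90 mm high, stands on the table; leave alone. Origin: centre of its underside.
- loop_tool: Clay loop tool, about 170 mm long, 14 mm thick, wooden handle, lying on the table; leave alone. Origin: under its handle.
- clay_offcut: Grey clay offcut, about 60 x 45 x 50 mm, on the table; leave alone. Origin: centre of its underside.
Things that resemble listed ones, but are neither listed nor needed, are in the scene too. Leave any blue look-alike of the study alone. There is more than one size of the part that bears wheel_top; the job needs the smaller.

How it is judged:
On the way, in this order (a step that is already met when the one before it is completed fails the run):
1. the clay study stands upright in the middle of the turntable, let go, with the lid still shut (horizontal distance between study and wheel_top below 0.025 m and z of study in the frame of wheel_top between -0.006 and 0.006 m and angle between study's own z axis and vertical below 0.08 rad and linear speed of study below 0.03 m/s and contact force between study and the arm below 0.1 N and contact force between study and the fingers below 0.1 N and value of joint lid below 0.1 rad), for 0.2 s.
2. the lid has been lifted past its balance point, in the gripper (value of joint lid above 0.83 rad and contact force between lid and the fingers above 0.1 N), for 0.1 s.
At the end, for the whole second after the job is handed in: The fingers hold the lid still at 0.60 to 0.765 rad, just below its balance point of 0.785, after having lifted it to more than 0.83; nothing else carries it. The study stands upright (within 0.08 rad) on the turntable, its centre within 25 mm of the wheel's (value of joint lid between 0.6 and 0.765 rad and velocity of joint lid between -0.05 and 0.05 rad/s and contact force between lid and the fingers above 0.1 N and contact force between lid and study below 0.1 N and contact force between lid and mug below 0.1 N and contact force between lid and clay_offcut below 0.1 N and contact force between lid and loop_tool below 0.1 N and horizontal distance between study and wheel_top below 0.025 m and z of study in the frame of wheel_top between -0.006 and 0.006 m and angle between study's own z axis and vertical below 0.08 rad and linear speed of study below 0.03 m/s); the arm keeps its last pose, push and grip.
It fails at once if the lid slams or flies (faster than 2 rad/s) (velocity of joint lid above 2 rad/s or velocity of joint lid below -2 rad/s).
It fails at once if the study is tipped over (angle between study's own z axis and vertical above 0.6 rad).
It fails at once if the mug, the loop tool or the clay offcut is moved by more than 20 mm (distance of any of mug, loop_tool, clay_offcut from where it was at the start of the episode above 0.02 m).
It also fails if it takes over 58 s, if anything falls off the work surface, if the arm or the gripper's body presses on something with over 40 N, if the wrist force passes 120 N, or if a joint passes its speed limit or range.

## Working session

There is one attempt and no reset: what is moved stays moved. The work goes in short steps, Python scripts to look and compute and a shell command to move; the robot and the scene stay as the last step left them, time stands still between calls to the robot, and variables do not carry over. Pictures are saved under pics/ and viewed, and the job is handed in when it is done.

```bash
mkdir -p pics; ls
python3 - <<'E'
from workcell import bot
import cv2
for n in ["side","top","wrist"]:
    c=bot.get_calibration(n); print(n,{k:(v if k!="camera_from_world" else None) for k,v in c.items()}); 
    import numpy as np; print(np.round(c["camera_from_world"],4).tolist())
    cv2.imwrite(f"pics/{n}0.png",bot.read_camera(n))
print(bot.state(), bot.pinch_z)
E
```

```text
pics
side {'fx': 449.2637826123378, 'fy': 449.2637826123378, 'cx': 315.5569277480917, 'cy': 246.49395889486453, 'distortion': array([-0.04617123,  0.        ,  0.        ,  0.        ,  0.        ]), 'camera_from_world': None}
[[-0.8256, -0.5642, 0.0087, 0.3554], [0.3921, -0.5626, 0.7278, -0.3145], [-0.4057, 0.6043, 0.6857, -0.8394], [0.0, 0.0, 0.0, 1.0]]
top {'fx': 538.536302460159, 'fy': 538.536302460159, 'cx': 323.7794395432398, 'cy': 240.68363235077055, 'distortion': array([-0.14716407,  0.        ,  0.        ,  0.        ,  0.        ]), 'camera_from_world': None}
[[-0.0198, -0.9998, 0.008, -0.0871], [0.9821, -0.0179, 0.1874, -0.5117], [-0.1872, 0.0115, 0.9823, -1.4537], [0.0, 0.0, 0.0, 1.0]]
wrist {'fx': 378.20579598835576, 'fy': 378.20579598835576, 'cx': 316.8854421934909, 'cy': 236.38595169918761, 'distortion': array([-0.00127503,  0.        ,  0.        ,  0.        ,  0.        ]), 'camera_from_world': None}
[[0.297, -0.9549, -0.0008, -0.6242], [0.9061, 0.2821, -0.3152, 0.0422], [0.3012, 0.0929, 0.949, -0.3803], [0.0, 0.0, 0.0, 1.0]]
{'time': 0.15, 'joint_positions': array([-1.27240744e+00,  3.53513734e-01,  1.63391297e+00, -1.54291635e-05,
        1.15520661e+00, -2.42325465e-03]), 'qd': array([-0.00068263, -0.00265478, -0.00234448, -0.00027588, -0.00053664,
       -0.00022416]), 'joint_torque': array([-5.42850357e-04, -6.05636501e+01, -3.42339349e+01, -2.48130578e-05,
        6.18972772e-03, -3.55663565e-05]), 'eef_pos': array([ 0.18512249, -0.59678947,  0.40414018]), 'ee_rot': array([-0.69906416, -0.10631796,  0.69918253, -0.10559161]), 'contact_force': array([-0.47871812,  0.27745217,  0.39582774]), 'moment': array([ 0.0214787 , -0.04001786,  0.04095252]), 'finger_gap': 0.0853692833036655} 0.1547
```

View pics/side0.png

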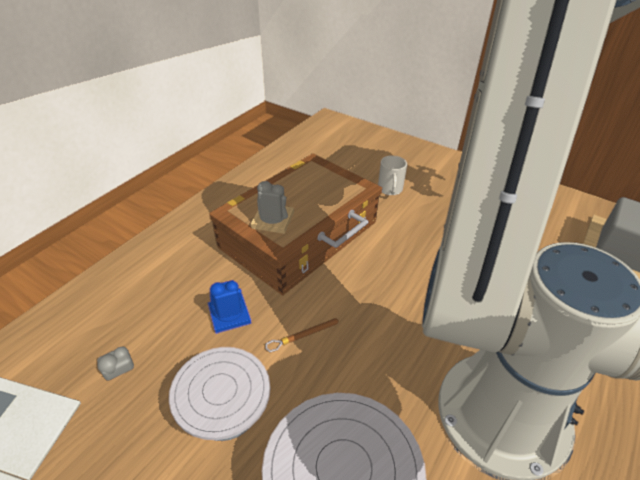

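View pics/top0.png

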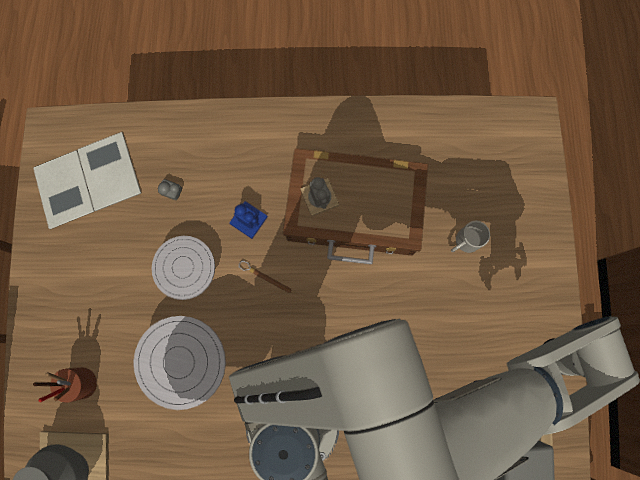

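View pics/wrist0.png

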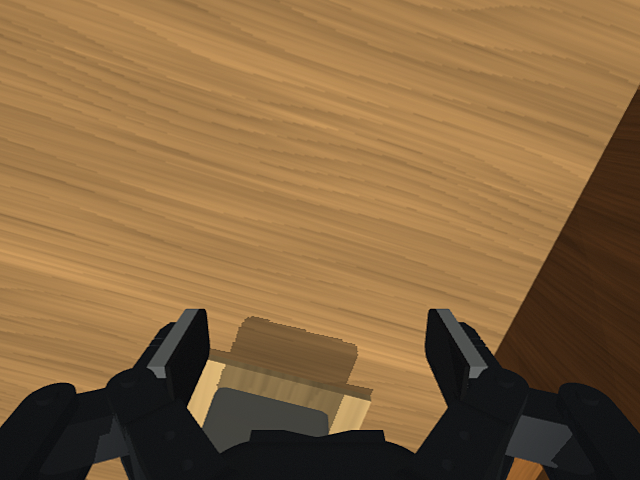

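Top view: the study is near (320,193) on the lid, the handle bar runs about (330,260)-(373,263), and the small wheel is at (183,267). Side view: study at (271,205), small wheel at (220,391), handle (322,240)-(365,222). The larger wheel and the blue look-alike are not needed. Next, enlarged crops.

Run:
```python
import cv2
def crop(n,x0,y0,w,h,s,o):
    i=cv2.imread(f"pics/{n}0.png")[y0:y0+h,x0:x0+w]
    cv2.imwrite(f"pics/{o}.png",cv2.resize(i,None,fx=s,fy=s,interpolation=cv2.INTER_CUBIC))
crop("top",280,145,160,120,5,"c_top_chest")
crop("side",205,150,190,140,4,"c_side_chest")
crop("top",140,225,100,80,6,"c_top_wheel")
crop("side",160,335,120,110,5,"c_side_wheel")
```

```text
(no output)
```

View pics/c_top_chest.png

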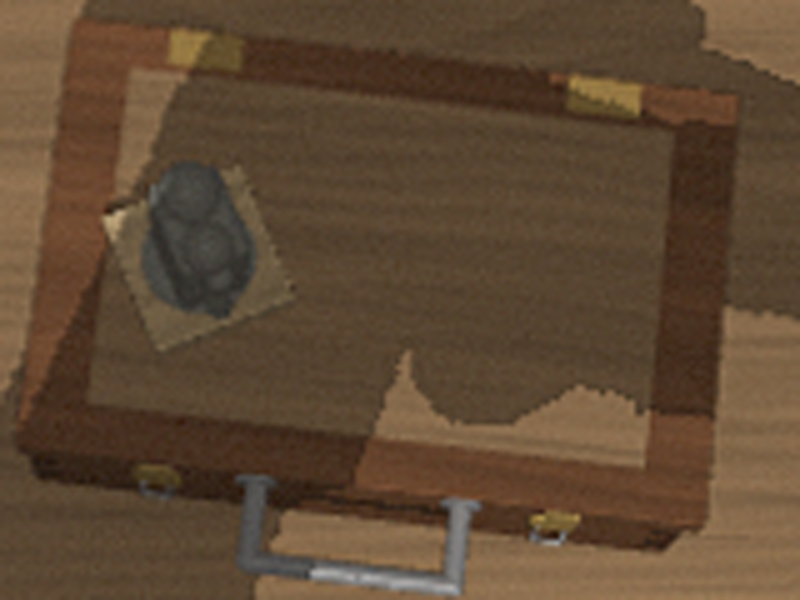

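View pics/c_side_chest.png

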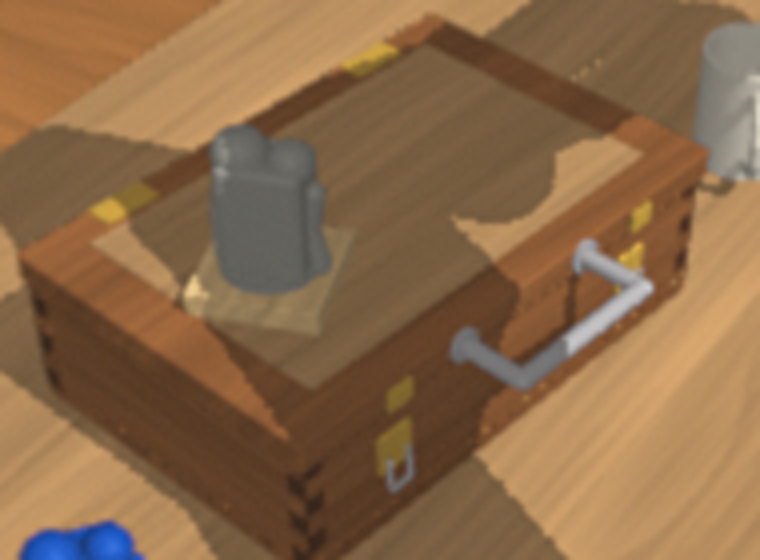

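View pics/c_top_wheel.png

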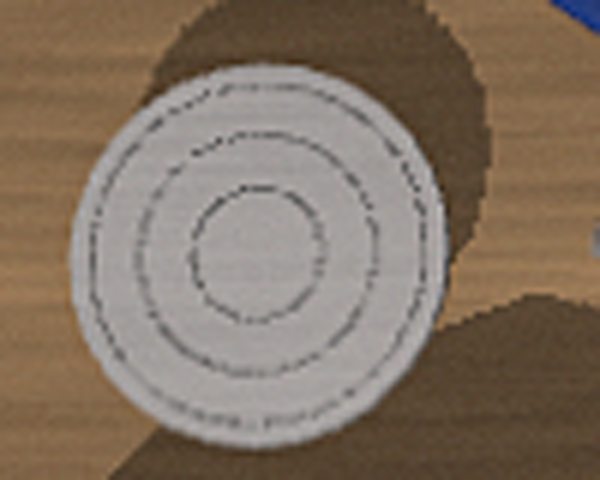

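View pics/c_side_wheel.png

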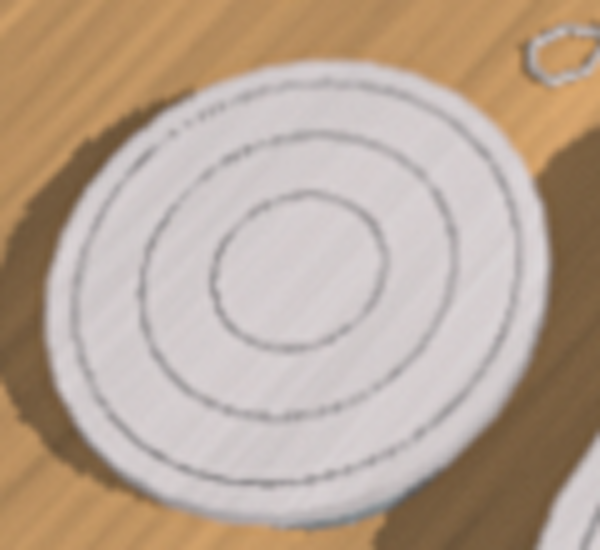

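```bash
cat > h.py <<'E'
from workcell import bot
import numpy as np, cv2
def cal(n):
    c=bot.get_calibration(n); K=np.array([[c["fx"],0,c["cx"]],[0,c["fy"],c["cy"]],[0,0,1]])
    T=np.diag([1,-1,-1,1])@np.array(c["camera_from_world"]); return K,np.array(c["distortion"]),T
def proj(n,P,C=None):
    K,d,T=C or cal(n); return cv2.projectPoints(np.atleast_2d(P).astype(float),cv2.Rodrigues(T[:3,:3])[0],T[:3,3],K,d)[0][:,0]
def und(n,px,C=None):
    K,d,T=C or cal(n); return cv2.undistortPoints(np.array([[px]],float),K,d)[0,0],T
def tri(a,b):
    (na,pa,*ca),(nb,pb,*cb)=a,b
    ua,Ta=und(na,pa,*ca); ub,Tb=und(nb,pb,*cb)
    X=cv2.triangulatePoints(Ta[:3],Tb[:3],ua,ub)[:,0]; X=X[:3]/X[3]
    e=[np.linalg.norm(proj(na,X,*ca)[0]-pa),np.linalg.norm(proj(nb,X,*cb)[0]-pb)]
    return X,e
def onz(n,px,z,C=None):
    u,T=und(n,px,C); R=T[:3,:3]; o=-R.T@T[:3,3]; d=R.T@np.array([u[0],u[1],1]); return o+d*(z-o[2])/d[2]
E
python3 - <<'E'
from h import *
np.set_printoptions(precision=4,suppress=True)
t=lambda x,y,s=5,o=(280,145):((x+.5)/s-.5+o[0],(y+.5)/s-.5+o[1])
s=lambda x,y,k=4,o=(205,150):((x+.5)/k-.5+o[0],(y+.5)/k-.5+o[1])
pts={"wheel":(t(259,254,6,(140,225)),s(300,272,5,(160,335))),
"lidBL":(t(80,20),s(22,258)),"lidBR":(t(738,95),s(435,15)),"lidFR":(t(705,528),s(705,155)),"lidFL":(t(18,440),s(285,450)),
"hL":(t(250,565),s(525,382)),"hR":(t(455,588),s(645,290)),
"bdA":(t(163,350),s(318,330)),"bdLeft":(t(105,215),s(185,300)),"bdR":(t(295,293),s(352,235))}
for k,(a,b) in pts.items():
    X,e=tri(("top",a),("side",b)); print(k,X,np.round(e,2))
for p in [(105,215),(240,168),(295,293),(163,350)]: print("bd on z.135",onz("top",t(*p),.135))
for p in [(80,20),(738,95),(705,528),(18,440)]: print("lid on z.119",onz("top",t(*p),.119))
print(onz("top",t(250,565),.108),onz("top",t(455,588),.108))
E
```

```text
wheel [0.4387 0.2911 0.0739] [0.14 0.22]
lidBL [ 0.7578 -0.0237  0.1133] [0.36 0.4 ]
lidBR [ 0.7061 -0.3868  0.1182] [0.8  0.77]
lidFR [ 0.4675 -0.3543  0.1136] [0.22 0.23]
lidFL [0.5235 0.0131 0.1133] [0.8  0.99]
hL [ 0.4522 -0.1109  0.1071] [0.18 0.21]
hR [ 0.4371 -0.2201  0.1071] [0.41 0.46]
bdA [ 0.5664 -0.0671  0.1207] [0.59 0.69]
bdLeft [ 0.6398 -0.0372  0.1284] [0.68 0.79]
bdR [ 0.5942 -0.1381  0.1309] [0.52 0.58]
bd on z.135 [ 0.6395 -0.0365  0.135 ]
bd on z.135 [ 0.6645 -0.1094  0.135 ]
bd on z.135 [ 0.5944 -0.1373  0.135 ]
bd on z.135 [ 0.5644 -0.0665  0.135 ]
lid on z.119 [ 0.7565 -0.0233  0.119 ]
lid on z.119 [ 0.7079 -0.3857  0.119 ]
lid on z.119 [ 0.466  -0.3534  0.119 ]
lid on z.119 [0.5204 0.0117 0.119 ]
[ 0.4525 -0.1107  0.108 ] [ 0.438  -0.2196  0.108 ]
```

```bash
cat >> h.py <<'E'
from scipy.spatial.transform import Rotation as R_
def goal(pinch,jaw,st=None,cmd=None):
    """pinch xyz, jaw angle (rad, world yaw of tool y). prints shift cm & rotvec in tool frame"""
    st=bot.state(); p=np.array(st["eef_pos"]); R=R_.from_quat(st["ee_rot"])
    out=[]
    for k in (0,np.pi):
        y=np.array([np.cos(jaw+k),np.sin(jaw+k),0]); x=np.array([0,0,-1.]); z=np.cross(x,y)
        G=R_.from_matrix(np.c_[x,y,z]); rv=(R.inv()*G).as_rotvec(); out.append((np.linalg.norm(rv),rv))
    rv=min(out,key=lambda o:o[0])[1]
    tcp=np.array(pinch)+[0,0,bot.pinch_z]
    print("shift cm",np.round(R.inv().apply(tcp-p)*100,2),"rot",np.round(rv,4),"alt",np.round(max(out,key=lambda o:o[0])[1],3),"q6",round(st["joint_positions"][5],3))
E
python3 - <<'E'
from h import *
R=R_.from_quat(bot.state()["ee_rot"]).as_matrix(); print(R.round(3))
goal([0.6155,-0.0875,0.29],np.arctan2(-.93,.36))
E
```

```text
[[-0.     0.296 -0.955]
 [ 0.001 -0.955 -0.296]
 [-1.    -0.001  0.   ]]
shift cm [ -4.02 -35.89 -56.2 ] rot [-0.0685 -0.      0.001 ] alt [3.073e+00 2.000e-03 0.000e+00] q6 -0.002
```

```bash
python3 -m handwheel '[{"claw":0,"xyz":[-4,-4,-6],"rotation":[-0.07,0,0]},{"claw":0,"xyz":[-4,-36,-56],"rotation":[-0.07,0,0]},{"claw":0,"xyz":[-4,-36,-56],"rotation":[-0.07,0,0]},{"claw":0,"xyz":[-4,-36,-56],"rotation":[-0.07,0,0]},{"claw":0,"xyz":[-4,-36,-56],"rotation":[-0.07,0,0]},{"claw":0,"xyz":[-4,-36,-56],"rotation":[-0.07,0,0]},{"claw":0,"xyz":[-4,-36,-56],"rotation":[-0.07,0,0]},{"claw":0,"xyz":[-4,-36,-56],"rotation":[-0.07,0,0]}]'
python3 - <<'E'
from h import *
goal([0.6155,-0.0875,0.29],np.arctan2(-.93,.36))
E
```

```text
time: 1.15
eef_pos: [0.5025, -0.2182, 0.442]
ee_rot: [0.695, 0.13, -0.695, 0.13]
contact_force: [0.4, -1.3, 0.2]
finger_gap: 0.0854
shift cm [ -0.27  -8.08 -15.27] rot [ 0.0015 -0.     -0.0002] alt [-3.14  0.   -0.  ] q6 0.788
```

```bash
python3 -m handwheel '[{"claw":0,"xyz":[0,-4,-8],"rotation":[0,0,0]},{"claw":0,"xyz":[0,-6,-12],"rotation":[0,0,0]},{"claw":0,"xyz":[0,-6,-12],"rotation":[0,0,0]},{"claw":0,"xyz":[0,-6,-12],"rotation":[0,0,0]}]'
python3 - <<'E'
from h import *
goal([0.6155,-0.0875,0.29],np.arctan2(-.93,.36))
C=cal("wrist")
cv2.imwrite("pics/w1.png",bot.read_camera("wrist"))
import pickle; pickle.dump(C,open("w1.pkl","wb"))
for P in [(.6395,-.0365,.135),(.6645,-.1094,.135),(.5944,-.1373,.135),(.5644,-.0665,.135)]: print(proj("wrist",P,C))
E
```

```text
time: 1.65
eef_pos: [0.5916, -0.1202, 0.4414]
ee_rot: [-0.694, -0.131, 0.695, -0.131]
contact_force: [-0.4, 0.2, -0.3]
finger_gap: 0.0851
shift cm [-0.33 -2.18 -3.42] rot [0.0029 0.0011 0.0003] alt [-3.139e+00 -0.000e+00  2.000e-03] q6 0.996
[[230.60329471 118.1127013 ]]
[[340.98876103 123.02474511]]
[[339.56650975 226.23358456]]
[[238.96981884 228.91237717]]
```

View pics/w1.png

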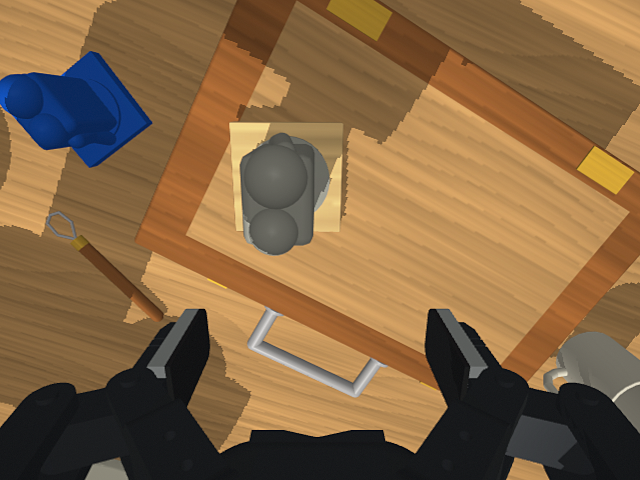

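Wrist view: board corners at (230,123), (343,124), (340,231), (238,232). The clay's narrow side runs across the jaw direction, as guessed. Refining the centre from these corners.

Run:
```python
from h import *
import pickle; C=pickle.load(open("w1.pkl","rb"))
np.set_printoptions(precision=4,suppress=True)
P=np.array([onz("wrist",p,.135,C) for p in [(230,123),(343,124),(340,231),(238,232)]]); print(P,P.mean(0), (P[1]-P[0]), P[2]-P[3])
t=lambda x,y:((x+.5)/5-.5+280,(y+.5)/5-.5+145)
for n,a in (("L",((230,123),(105,215))),("T",((343,124),(240,168))),("R",((340,231),(295,293))),("A",((238,232),(163,350)))):
    print(n,*tri(("wrist",a[0],C),("top",t(*a[1]))))
c=P.mean(0)
goal([c[0],c[1],.29],np.arctan2(-.93,.36))
goal([.6155,-.0875,.29],np.arctan2(-.93,.36)); print(bot.state()["time"],bot.state()["eef_pos"])
```

```text
[[ 0.6362 -0.0371  0.135 ]
 [ 0.6644 -0.111   0.135 ]
 [ 0.591  -0.1391  0.135 ]
 [ 0.5618 -0.0666  0.135 ]] [ 0.6133 -0.0884  0.135 ] [ 0.0282 -0.0739  0.    ] [ 0.0292 -0.0725  0.    ]
L [ 0.6372 -0.0376  0.1414] [np.float64(1.2599376600914982), np.float64(0.342100143866041)]
T [ 0.6643 -0.1102  0.136 ] [np.float64(1.0633512946888997), np.float64(0.2756025832137363)]
R [ 0.5928 -0.1374  0.1418] [np.float64(0.6026085152404242), np.float64(0.16977193662646478)]
A [ 0.5634 -0.0667  0.1392] [np.float64(0.2834522137823825), np.float64(0.08235193469405715)]
shift cm [-0.32 -2.23 -3.25] rot [0.0017 0.0012 0.0002] alt [-3.14  -0.     0.002] q6 0.996
shift cm [-0.32 -2.23 -3.49] rot [0.0017 0.0012 0.0002] alt [-3.14  -0.     0.002] q6 0.996
1.7 [ 0.5911 -0.121   0.4416]
```

```bash
python3 -m handwheel '[{"claw":0,"xyz":[0,-2.2,-3.4],"rotation":[0,0,0]},{"claw":0,"xyz":[2,-2.2,-3.4],"rotation":[0,0,0]},{"claw":0,"xyz":[5,-2.2,-3.4],"rotation":[0,0,0]},{"claw":0,"xyz":[8,-2.2,-3.4],"rotation":[0,0,0]},{"claw":0,"xyz":[10.2,-2.2,-3.4],"rotation":[0,0,0]},{"claw":0,"xyz":[10.2,-2.2,-3.4],"rotation":[0,0,0]}]'
python3 - <<'E'
from h import *
cv2.imwrite("pics/w2.png",bot.read_camera("wrist"));cv2.imwrite("pics/s2.png",bot.read_camera("side")[130:290,190:400].repeat(3,0).repeat(3,1))
goal([.6144,-.088,.184],np.arctan2(-.93,.36))
E
```

```text
time: 2.45
eef_pos: [0.6138, -0.0892, 0.3385]
ee_rot: [-0.694, -0.13, 0.696, -0.129]
contact_force: [-0.7, -0.1, -0.1]
finger_gap: 0.0853
shift cm [ 0.2  -0.1   0.03] rot [ 0.0001 -0.0004 -0.0003] alt [-3.142e+00  1.000e-03 -1.000e-03] q6 1.056
```

View pics/w2.png

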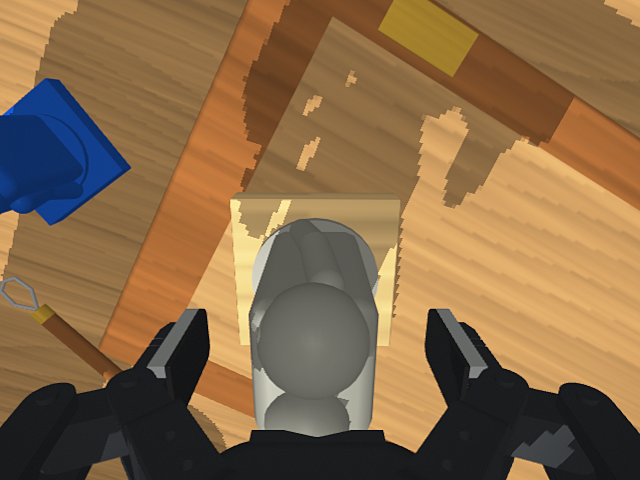

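View pics/s2.png

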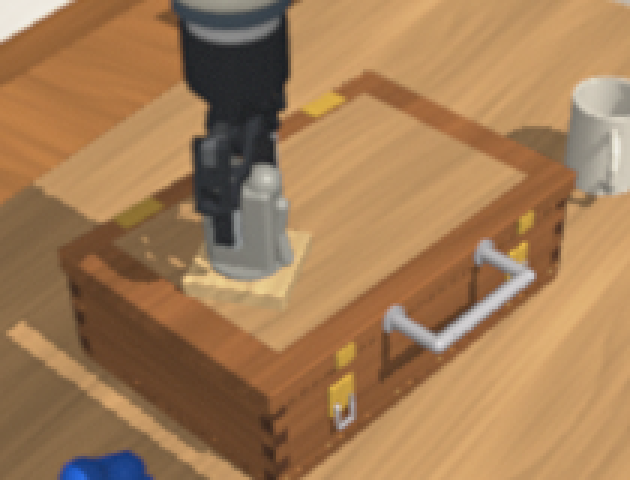

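Wrist view: the clay (about x 250-377, centre 314) sits centrally between the pads (centre 317). Side view: the near finger is alongside the near face, clear of the board. Closing.

```bash
python3 -m handwheel '[{"claw":255,"xyz":[0,0,0],"rotation":[0,0,0]},{"claw":255,"xyz":[0,0,0],"rotation":[0,0,0]},{"claw":255,"xyz":[0,0,0],"rotation":[0,0,0]},{"claw":255,"xyz":[0,0,0],"rotation":[0,0,0]},{"claw":255,"xyz":[0,0,0],"rotation":[0,0,0]},{"claw":255,"xyz":[0,0,0],"rotation":[0,0,0]},{"claw":255,"xyz":[0,0,0],"rotation":[0,0,0]}]'
python3 - <<'E'
from h import *
goal([.4387,.2911,.3],np.arctan2(-.93,.36)); print(bot.state()["eef_pos"])
E
```

```text
time: 3.42
eef_pos: [0.6155, -0.0877, 0.3408]
ee_rot: [0.695, 0.13, -0.695, 0.131]
contact_force: [-1.6, 0.2, 5.4]
finger_gap: 0.0394
shift cm [-11.42 -41.71   2.74] rot [ 0.0016 -0.0008 -0.0006] alt [-3.14e+00  1.00e-03 -1.00e-03] q6 1.056
[ 0.61551991 -0.08773186  0.34076358]
```

```bash
python3 -m handwheel '[{"claw":255,"xyz":[-1,0,0],"rotation":[0,0,0]},{"claw":255,"xyz":[-2.5,0,0],"rotation":[0,0,0]},{"claw":255,"xyz":[-5,0,0],"rotation":[0,0,0]},{"claw":255,"xyz":[-7,0,0],"rotation":[0,0,0]},{"claw":255,"xyz":[-8,0,0],"rotation":[0,0,0]},{"claw":255,"xyz":[-8,0,0],"rotation":[0,0,0]}]'
python3 - <<'E'
from h import *
cv2.imwrite("pics/s3.png",bot.read_camera("side")[100:340,160:420].repeat(2,0).repeat(2,1))
goal([.4387,.2911,.26],np.arctan2(-.93,.36)); print(bot.state()["eef_pos"])
E
```

```text
time: 4.18
eef_pos: [0.6154, -0.0877, 0.4208]
ee_rot: [0.695, 0.13, -0.695, 0.13]
contact_force: [-0.3, 0.5, -2.9]
finger_gap: 0.0396
shift cm [  0.52 -41.7    2.72] rot [ 0.0015 -0.      0.    ] alt [-3.14 -0.   -0.  ] q6 1.056
[ 0.61517374 -0.08770145  0.41986428]
```

View pics/s3.png

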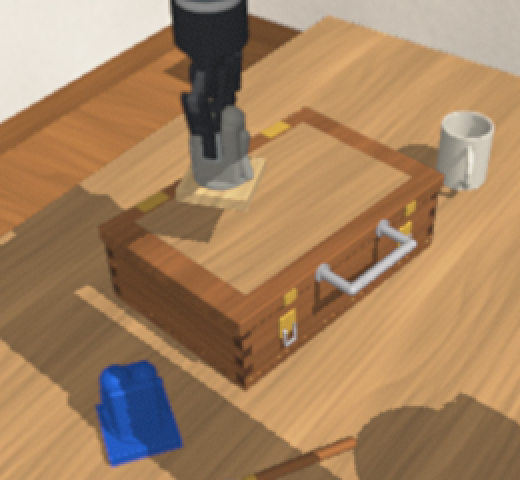

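```bash
python3 -m handwheel '[{"claw":255,"xyz":[0,-2,0.1],"rotation":[0,0,0]},{"claw":255,"xyz":[0,-6,0.4],"rotation":[0,0,0]},{"claw":255,"xyz":[0,-11,0.7],"rotation":[0,0,0]},{"claw":255,"xyz":[0,-16.5,1.1],"rotation":[0,0,0]},{"claw":255,"xyz":[0,-22,1.4],"rotation":[0,0,0]},{"claw":255,"xyz":[0,-27.5,1.8],"rotation":[0,0,0]},{"claw":255,"xyz":[0,-32.5,2.1],"rotation":[0,0,0]},{"claw":255,"xyz":[0,-36,2.4],"rotation":[0,0,0]}]' && python3 -m handwheel '[{"claw":255,"xyz":[0,-3,0.2],"rotation":[0,0,0]},{"claw":255,"xyz":[0,-5,0.3],"rotation":[0,0,0]},{"claw":255,"xyz":[0,-5.7,0.3],"rotation":[0,0,0]},{"claw":255,"xyz":[0,-5.7,0.3],"rotation":[0,0,0]},{"claw":255,"xyz":[0,-5.7,0.3],"rotation":[0,0,0]}]'
python3 - <<'E'
from h import *
cv2.imwrite("pics/s4.png",bot.read_camera("side")[260:460,120:320].repeat(3,0).repeat(3,1))
cv2.imwrite("pics/t4.png",bot.read_camera("top")[210:320,120:270].repeat(5,0).repeat(5,1))
goal([.4387,.2911,.15],np.arctan2(-.93,.36)); print(bot.state()["eef_pos"])
E
```

```text
time: 5.22
eef_pos: [0.4603, 0.2412, 0.4192]
ee_rot: [-0.694, -0.131, 0.695, -0.131]
contact_force: [0.9, -0.2, -3.4]
finger_gap: 0.0394
time: 5.85
eef_pos: [0.4391, 0.2906, 0.4197]
ee_rot: [-0.695, -0.13, 0.695, -0.13]
contact_force: [0.3, -0.3, -2.9]
finger_gap: 0.0391
shift cm [11.52 -0.08  0.03] rot [ 0.0006  0.0001 -0.0002] alt [-3.141  0.     0.   ] q6 1.782
[0.4392849  0.29050868 0.41985051]
```

View pics/s4.png

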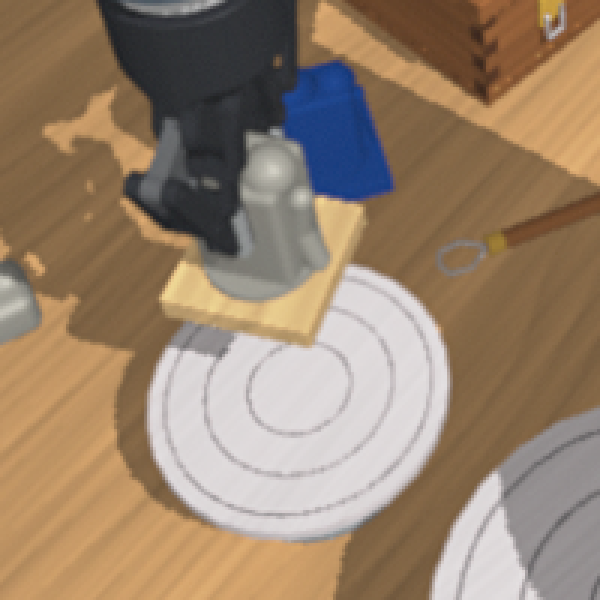

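View pics/t4.png

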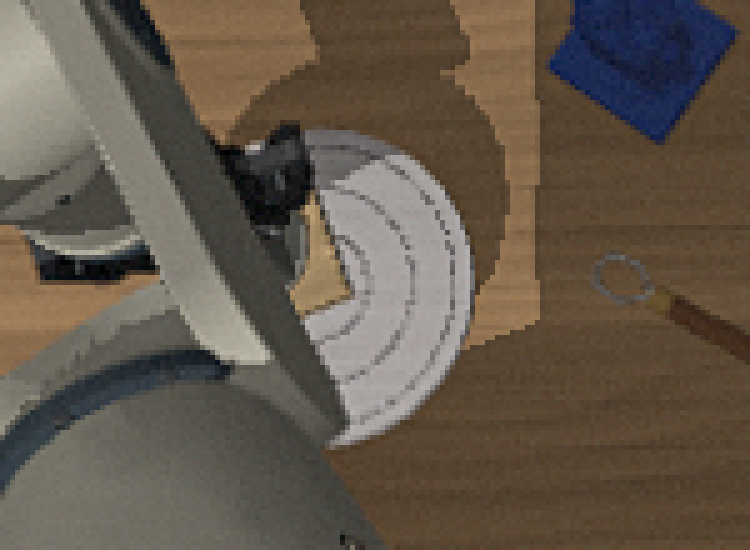

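The board hangs level above the wheel (side crop: board corners (162,295), (312,345), (365,205)). Lowering, with the last stretch slow.

```bash
python3 -m handwheel '[{"claw":255,"xyz":[2,0,0],"rotation":[0,0,0]},{"claw":255,"xyz":[5,0,0],"rotation":[0,0,0]},{"claw":255,"xyz":[8,0,0],"rotation":[0,0,0]},{"claw":255,"xyz":[10.5,0,0],"rotation":[0,0,0]},{"claw":255,"xyz":[11.5,0,0],"rotation":[0,0,0]},{"claw":255,"xyz":[11.8,0,0],"rotation":[0,0,0]},{"claw":255,"xyz":[11.8,0,0],"rotation":[0,0,0]}]' && python3 -m handwheel '[{"claw":255,"xyz":[0.3,0,0],"rotation":[0,0,0]},{"claw":255,"xyz":[0.3,0,0],"rotation":[0,0,0]}]'
```

```text
time: 6.82
eef_pos: [0.4394, 0.2912, 0.3026]
ee_rot: [0.695, 0.13, -0.695, 0.13]
contact_force: [-0.5, -0.3, -0.8]
finger_gap: 0.0396
time: 7.08
eef_pos: [0.4391, 0.2912, 0.2992]
ee_rot: [0.695, 0.13, -0.695, 0.13]
contact_force: [-0.6, 0.1, -2.2]
finger_gap: 0.0395
```

```bash
python3 -m handwheel '[{"claw":255,"xyz":[0.2,0,0],"rotation":[0,0,0]},{"claw":255,"xyz":[0.2,0,0],"rotation":[0,0,0]}]'; python3 -m handwheel '[{"claw":255,"xyz":[0.1,0,0],"rotation":[0,0,0]},{"claw":255,"xyz":[0.1,0,0],"rotation":[0,0,0]}]'
python3 - <<'E'
from h import *
cv2.imwrite("pics/s5.png",bot.read_camera("side")[260:460,120:320].repeat(3,0).repeat(3,1))
E
```

```text
time: 7.32
eef_pos: [0.439, 0.2911, 0.2969]
ee_rot: [-0.695, -0.13, 0.695, -0.13]
contact_force: [0.2, 0.0, -3.0]
finger_gap: 0.0395
time: 7.58
eef_pos: [0.4391, 0.2912, 0.2967]
ee_rot: [0.695, 0.13, -0.695, 0.13]
contact_force: [-2.2, -0.8, 7.8]
finger_gap: 0.0394
```

View pics/s5.png

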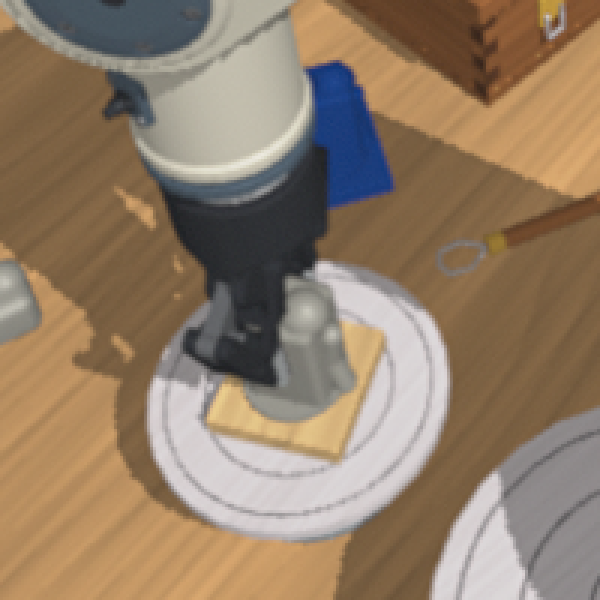

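The board rests centred on the wheel and the force changed sign (contact). Releasing.

```bash
python3 -m handwheel '[{"claw":200,"xyz":[-0.1,0,0],"rotation":[0,0,0]},{"claw":0,"xyz":[-0.1,0,0],"rotation":[0,0,0]},{"claw":0,"xyz":[-0.1,0,0],"rotation":[0,0,0]},{"claw":0,"xyz":[-0.1,0,0],"rotation":[0,0,0]},{"claw":0,"xyz":[-0.1,0,0],"rotation":[0,0,0]},{"claw":0,"xyz":[-0.1,0,0],"rotation":[0,0,0]}]'; python3 -m handwheel '[{"claw":0,"xyz":[-2,0,0],"rotation":[0,0,0]},{"claw":0,"xyz":[-5,0,0],"rotation":[0,0,0]},{"claw":0,"xyz":[-9,0,0],"rotation":[0,0,0]},{"claw":0,"xyz":[-14,0,0],"rotation":[0,0,0]},{"claw":0,"xyz":[-15,0,0],"rotation":[0,0,0]},{"claw":0,"xyz":[-15,0,0],"rotation":[0,0,0]}]'
python3 - <<'E'
from h import *
cv2.imwrite("pics/s6.png",bot.read_camera("side")[260:460,120:320].repeat(3,0).repeat(3,1))
C=cal("wrist");cv2.imwrite("pics/w6.png",bot.read_camera("wrist"));import pickle; pickle.dump(C,open("w6.pkl","wb"))
E
```

```text
time: 8.38
eef_pos: [0.439, 0.2911, 0.2969]
ee_rot: [-0.695, -0.13, 0.695, -0.13]
contact_force: [-0.5, 0.7, 0.3]
finger_gap: 0.085
time: 9.12
eef_pos: [0.439, 0.2911, 0.4472]
ee_rot: [0.695, 0.131, -0.695, 0.13]
contact_force: [-0.1, -0.5, -0.1]
finger_gap: 0.0854
```

View pics/s6.png

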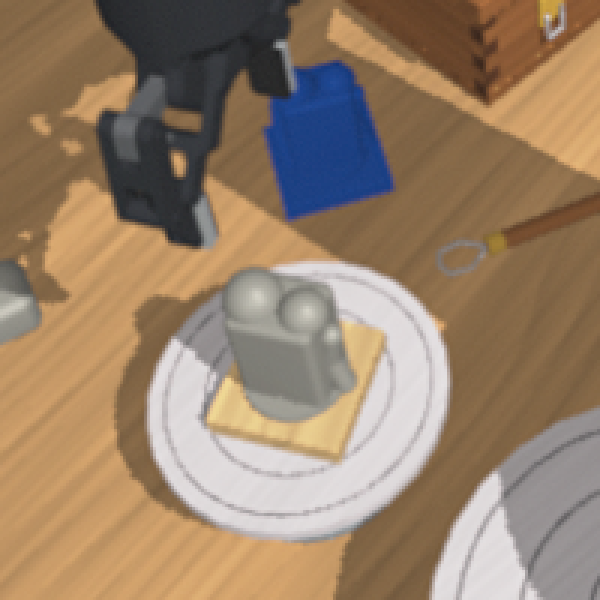

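View pics/w6.png

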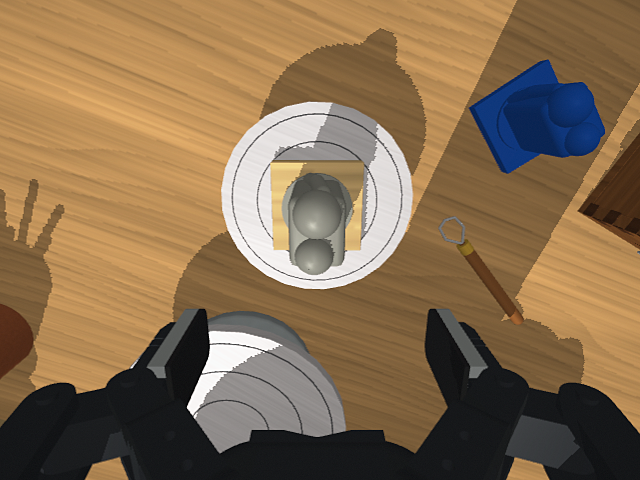

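Study upright and alone on the wheel. Wrist view: board corners (271,163), (366,161), (362,249), (274,249); wheel rim x 222-413, y 101-290.

Run:
```python
from h import *
import pickle; C=pickle.load(open("w6.pkl","rb"))
np.set_printoptions(precision=4,suppress=True)
print(np.mean([onz("wrist",p,.091,C) for p in [(271,163),(366,161),(362,249),(274,249)]],0), onz("wrist",(317.5,195.5),.075,C))
goal([.4449,-.1652,.27],-0.137); print(bot.state()["time"],R_.from_quat(bot.state()["ee_rot"]).as_matrix().round(3))
```

```text
[0.4385 0.2897 0.091 ] [0.4447 0.2928 0.075 ]
shift cm [ 2.13 42.73 15.95] rot [-1.0629  0.002   0.0007] alt [ 2.079  0.001 -0.002] q6 1.783
9.225 [[-0.002  0.362 -0.932]
 [-0.001 -0.932 -0.362]
 [-1.     0.     0.002]]
```

```bash
python3 -m handwheel '[{"claw":120,"xyz":[0,3,1],"rotation":[-0.1,0,0]},{"claw":120,"xyz":[0,8,3],"rotation":[-0.25,0,0]},{"claw":120,"xyz":[0,13,5],"rotation":[-0.4,0,0]},{"claw":120,"xyz":[0,18.5,7],"rotation":[-0.55,0,0]},{"claw":120,"xyz":[0,24,9],"rotation":[-0.7,0,0]},{"claw":120,"xyz":[0,29.5,11],"rotation":[-0.85,0,0]},{"claw":120,"xyz":[0,35,13],"rotation":[-1,0,0]},{"claw":120,"xyz":[0,39.5,14.7],"rotation":[-1.06,0,0]}]'; python3 -m handwheel '[{"claw":120,"xyz":[0,0,0],"rotation":[0,0,0]},{"claw":120,"xyz":[0,0,0],"rotation":[0,0,0]},{"claw":120,"xyz":[0,0,0],"rotation":[0,0,0]}]'
python3 - <<'E'
from h import *
C=cal("wrist");cv2.imwrite("pics/w7.png",bot.read_camera("wrist"));import pickle; pickle.dump(C,open("w7.pkl","wb"))
cv2.imwrite("pics/s7.png",bot.read_camera("side")[130:330,200:440].repeat(3,0).repeat(3,1))
goal([.4449,-.1652,.2],-0.137); print(proj("wrist",[[.4525,-.1107,.108],[.438,-.2196,.108]],C))
E
```

```text
time: 10.22
eef_pos: [0.4445, -0.1322, 0.4454]
ee_rot: [-0.533, -0.465, 0.534, -0.464]
contact_force: [-0.0, -0.7, -0.8]
finger_gap: 0.0456
time: 10.6
eef_pos: [0.4451, -0.1292, 0.4463]
ee_rot: [-0.533, -0.464, 0.534, -0.464]
contact_force: [0.5, -0.1, -0.3]
finger_gap: 0.0449
shift cm [9.2  0.47 3.57] rot [-0.0014 -0.0002  0.0004] alt [3.14e+00 1.00e-03 0.00e+00] q6 -0.147
[[323.98631494 189.60730295]
 [323.98157903 308.06608251]]
```

View pics/w7.png

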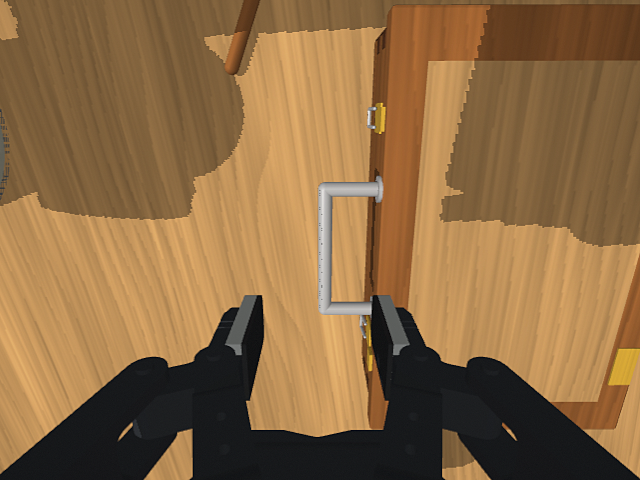

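View pics/s7.png

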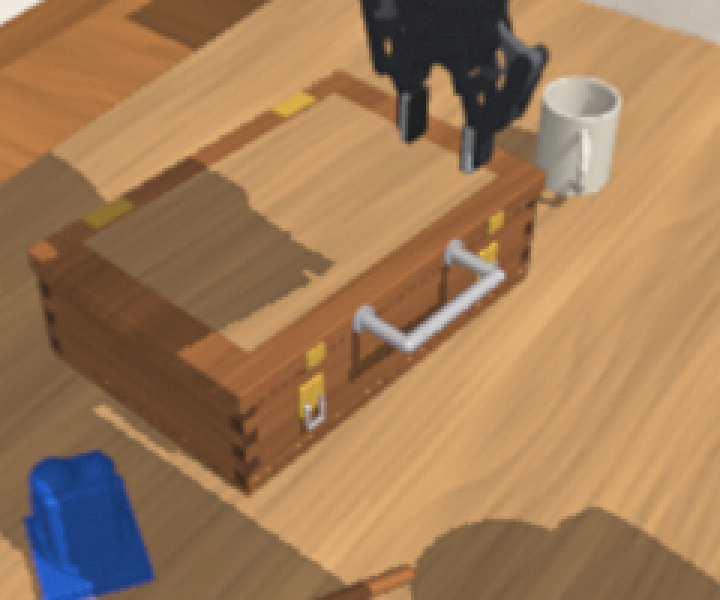

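Wrist view: the bar runs vertically at x=325, rows 188-310, matching the projection (324, 190-308). Going down over it with a narrower opening.

```bash
python3 -m handwheel '[{"claw":140,"xyz":[0,0.3,2],"rotation":[0,0,0]},{"claw":140,"xyz":[3,0.5,3.6],"rotation":[0,0,0]},{"claw":140,"xyz":[7,0.5,3.6],"rotation":[0,0,0]},{"claw":140,"xyz":[11,0.5,3.6],"rotation":[0,0,0]},{"claw":140,"xyz":[12,0.5,3.6],"rotation":[0,0,0]},{"claw":140,"xyz":[12,0.5,3.6],"rotation":[0,0,0]},{"claw":140,"xyz":[12,0.5,3.6],"rotation":[0,0,0]}]'
python3 - <<'E'
from h import *
C=cal("wrist");cv2.imwrite("pics/w8.png",bot.read_camera("wrist"))
goal([.4449,-.1652,.108],-0.137)
E
```

```text
time: 11.58
eef_pos: [0.4458, -0.1666, 0.3284]
ee_rot: [0.534, 0.463, -0.533, 0.465]
contact_force: [0.4, 0.3, 0.6]
finger_gap: 0.0384
shift cm [ 6.57 -0.12 -0.14] rot [-0.0027  0.0006 -0.0025] alt [ 3.139e+00 -4.000e-03 -1.000e-03] q6 -0.221
```

View pics/w8.png

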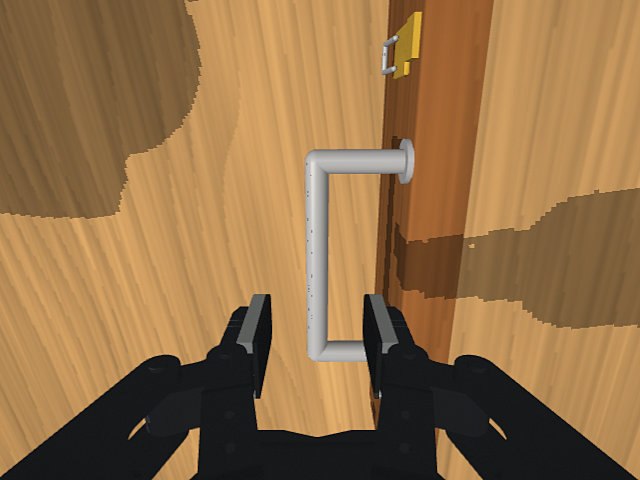

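The bar (x≈318) is centred between the jaws (253-383).

```bash
python3 -m handwheel '[{"claw":140,"xyz":[2,-0.1,-0.1],"rotation":[0,0,0]},{"claw":140,"xyz":[4,-0.1,-0.1],"rotation":[0,0,0]},{"claw":140,"xyz":[5.8,-0.1,-0.1],"rotation":[0,0,0]},{"claw":140,"xyz":[6.5,-0.1,-0.1],"rotation":[0,0,0]},{"claw":140,"xyz":[6.5,-0.1,-0.1],"rotation":[0,0,0]},{"claw":140,"xyz":[6.5,-0.1,-0.1],"rotation":[0,0,0]}]'
python3 - <<'E'
from h import *
cv2.imwrite("pics/s9.png",bot.read_camera("side")[130:330,240:440].repeat(3,0).repeat(3,1))
goal([.4449,-.1652,.108],-0.137)
E
```

```text
time: 12.38
eef_pos: [0.4446, -0.1656, 0.2628]
ee_rot: [0.534, 0.463, -0.534, 0.464]
contact_force: [0.3, 0.3, 0.0]
finger_gap: 0.0387
shift cm [ 0.    0.02 -0.05] rot [-0.0031  0.0003 -0.0014] alt [ 3.139e+00 -2.000e-03 -0.000e+00] q6 -0.22
```

View pics/s9.png

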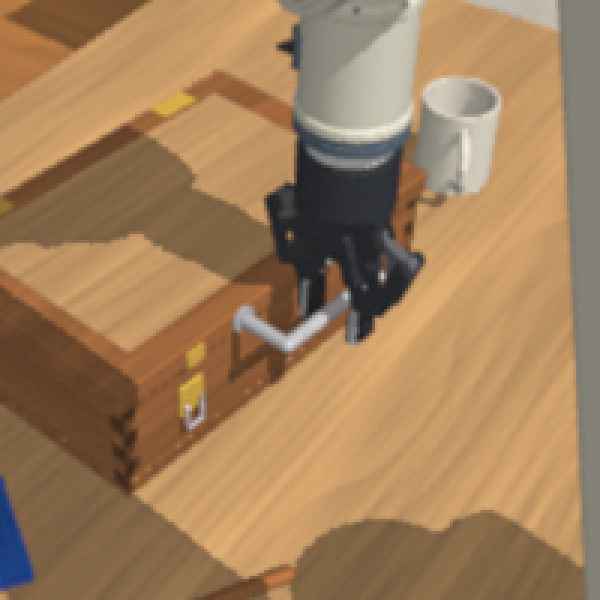

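The fingers straddle the bar's middle. Closing.

```bash
python3 -m handwheel '[{"claw":255,"xyz":[0,0,0],"rotation":[0,0,0]},{"claw":255,"xyz":[0,0,0],"rotation":[0,0,0]},{"claw":255,"xyz":[0,0,0],"rotation":[0,0,0]},{"claw":255,"xyz":[0,0,0],"rotation":[0,0,0]},{"claw":255,"xyz":[0,0,0],"rotation":[0,0,0]}]'
python3 - <<'E'
from h import *
st=bot.state();R=R_.from_quat(st["ee_rot"]); psi=-.137; h=np.array([np.cos(psi),np.sin(psi),0])
print(R.as_matrix().round(3))
# arc: handle in lid frame (-.29,+.011) about hinge
f=lambda a:(-.29*np.cos(a)-(-.011)*-0 + .011*np.sin(a)*1, .29*np.sin(a)+.011*np.cos(a))
for a in [0,.1,.2,.3,.4,.5,.6,.65,.68,.7,.74,.785,.8,.83,.86,.88]:
    d=f(a)[0]-f(0)[0]; z=f(a)[1]-f(0)[1]
    print(a,np.round(R.inv().apply(h*d+[0,0,z])*100,2),round(.108+z,3))
E
```

```text
time: 13.05
eef_pos: [0.4457, -0.1658, 0.2626]
ee_rot: [0.535, 0.463, -0.533, 0.465]
contact_force: [6.1, 1.1, -1.3]
finger_gap: 0.0102
[[ 0.004  0.99  -0.14 ]
 [-0.001 -0.14  -0.99 ]
 [-1.     0.004  0.   ]]
0 [0. 0. 0.] 0.108
0.1 [-2.89  0.27  0.  ] 0.137
0.2 [-5.74  0.82 -0.  ] 0.165
0.3 [-8.51  1.66 -0.  ] 0.193
0.4 [-11.19   2.77  -0.  ] 0.22
0.5 [-1.375e+01  4.140e+00 -1.000e-02] 0.246
0.6 [-1.616e+01  5.760e+00 -1.000e-02] 0.27
0.65 [-1.73e+01  6.65e+00 -1.00e-02] 0.281
0.68 [-1.796e+01  7.220e+00 -1.000e-02] 0.288
0.7 [-18.39   7.61  -0.02] 0.292
0.74 [-19.23   8.41  -0.02] 0.301
0.785 [-2.014e+01  9.350e+00 -2.000e-02] 0.31
0.8 [-2.043e+01  9.670e+00 -2.000e-02] 0.313
0.83 [-2.100e+01  1.033e+01 -2.000e-02] 0.318
0.86 [-2.155e+01  1.101e+01 -2.000e-02] 0.324
0.88 [-21.9   11.47  -0.03] 0.328
```

```bash
python3 -m handwheel '[{"claw":255,"xyz":[-0.7,0.05,0],"rotation":[0,0,0]},{"claw":255,"xyz":[-1.5,0.1,0],"rotation":[0,0,0]},{"claw":255,"xyz":[-2.9,0.27,0],"rotation":[0,0,0]},{"claw":255,"xyz":[-4.3,0.5,0],"rotation":[0,0,0]},{"claw":255,"xyz":[-5.74,0.82,0],"rotation":[0,0,0]},{"claw":255,"xyz":[-7.1,1.2,0],"rotation":[0,0,0]},{"claw":255,"xyz":[-8.0,1.5,0],"rotation":[0,0,0]},{"claw":255,"xyz":[-8.51,1.66,0],"rotation":[0,0,0]}]';  python3 -m handwheel '[{"claw":255,"xyz":[0,0,0],"rotation":[0,0,0]}]'
python3 - <<'E'
from h import *
cv2.imwrite("pics/s10.png",bot.read_camera("side")[60:330,160:440].repeat(2,0).repeat(2,1))
E
```

```text
time: 14.05
eef_pos: [0.4613, -0.168, 0.3475]
ee_rot: [0.534, 0.463, -0.533, 0.464]
contact_force: [7.0, -0.9, -5.7]
finger_gap: 0.0101
time: 14.18
eef_pos: [0.4613, -0.168, 0.3474]
ee_rot: [0.534, 0.463, -0.533, 0.464]
contact_force: [5.6, -0.4, -4.0]
finger_gap: 0.0094
```

View pics/s10.png

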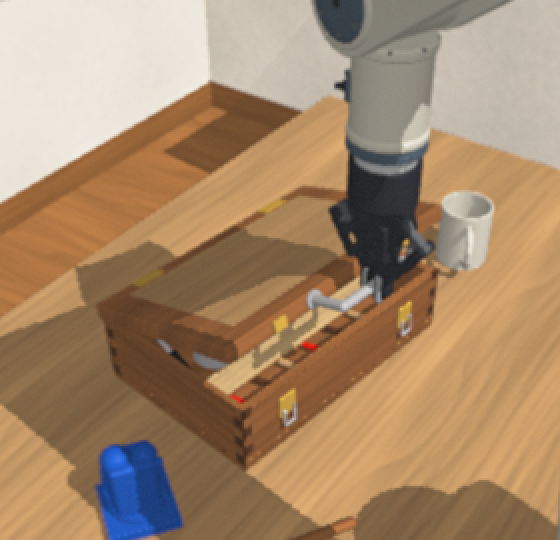

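The lid follows (about 0.3 rad). Checking the bar's seat between the pads up close.

Run:
```python
from h import *
i=bot.read_camera("side")[160:230,300:400]; cv2.imwrite("pics/s11.png",cv2.resize(i,None,fx=7,fy=7,interpolation=cv2.INTER_CUBIC))
cv2.imwrite("pics/w11.png",bot.read_camera("wrist"))
st=bot.state(); p=st["eef_pos"]; print(proj("side",[p-[0,0,.155],p-[0,0,.173]])-[300,160],st["finger_gap"],st["contact_force"])
```

```text
[[47.54018227 41.10668694]
 [47.08346128 47.4881367 ]] 0.009846366792315459 [ 6.50118053 -1.1300089  -6.13015657]
```

View pics/s11.png

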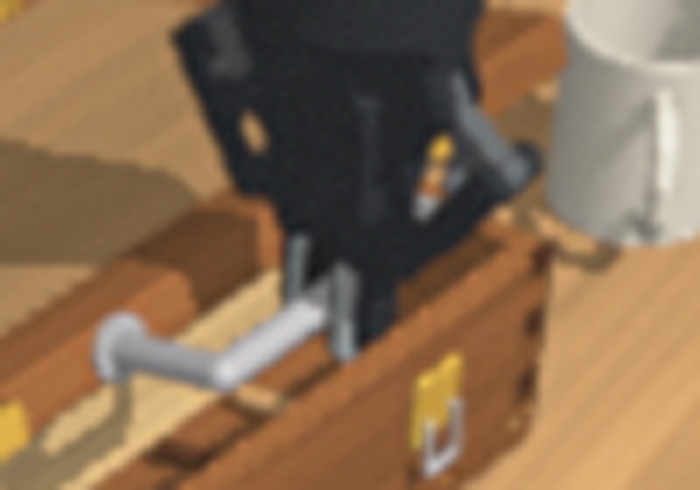

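View pics/w11.png

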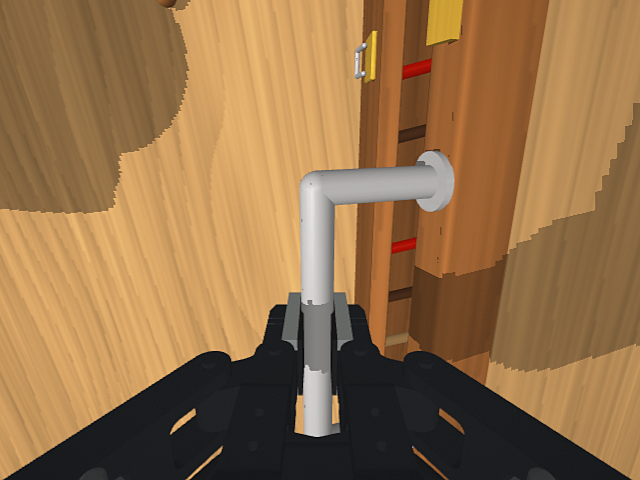

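The bar sits mid-pad, square between the fingers. Continuing the arc.

```bash
python3 -m handwheel '[{"claw":255,"xyz":[-0.7,0.25,0],"rotation":[0,0,0]},{"claw":255,"xyz":[-1.7,0.67,0],"rotation":[0,0,0]},{"claw":255,"xyz":[-2.7,1.1,0],"rotation":[0,0,0]},{"claw":255,"xyz":[-4.0,1.77,0],"rotation":[0,0,0]},{"claw":255,"xyz":[-5.24,2.48,0],"rotation":[0,0,0]},{"claw":255,"xyz":[-6.5,3.26,0],"rotation":[0,0,0]},{"claw":255,"xyz":[-7.3,3.85,0],"rotation":[0,0,0]},{"claw":255,"xyz":[-7.65,4.1,0],"rotation":[0,0,0]}]';  python3 -m handwheel '[{"claw":255,"xyz":[0,0,0],"rotation":[0,0,0]}]'
python3 - <<'E'
from h import *
print(bot.state()["eef_pos"])
cv2.imwrite("pics/s12.png",bot.read_camera("side")[60:330,160:440].repeat(2,0).repeat(2,1))
E
```

```text
time: 15.32
eef_pos: [0.5007, -0.1734, 0.424]
ee_rot: [-0.533, -0.465, 0.534, -0.463]
contact_force: [-9.5, 0.1, 5.2]
finger_gap: 0.0096
time: 15.45
eef_pos: [0.5006, -0.1734, 0.4241]
ee_rot: [-0.533, -0.465, 0.534, -0.463]
contact_force: [-7.9, 0.6, 4.2]
finger_gap: 0.0096
[ 0.50062564 -0.17343857  0.42411336]
```

View pics/s12.png

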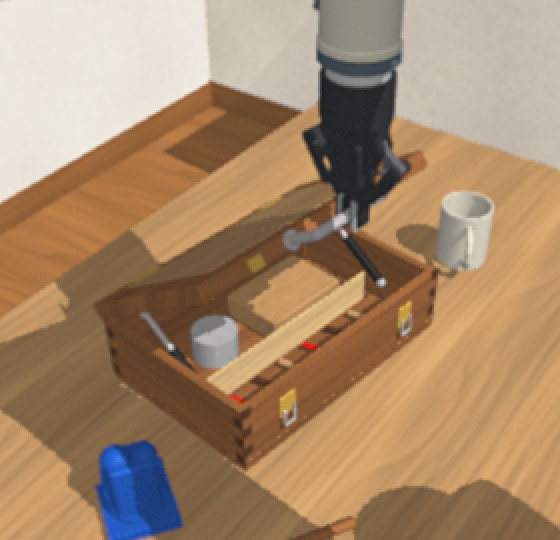

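```bash
python3 -m handwheel '[{"claw":255,"xyz":[-0.5,0.25,0],"rotation":[0,0,0]},{"claw":255,"xyz":[-1.2,0.8,0],"rotation":[0,0,0]},{"claw":255,"xyz":[-2.3,1.75,0],"rotation":[0,0,0]},{"claw":255,"xyz":[-3.15,2.55,0],"rotation":[0,0,0]},{"claw":255,"xyz":[-4.06,3.49,0],"rotation":[0,0,0]},{"claw":255,"xyz":[-4.92,4.47,0],"rotation":[0,0,0]},{"claw":255,"xyz":[-5.47,5.15,0],"rotation":[0,0,0]},{"claw":255,"xyz":[-5.82,5.61,0],"rotation":[0,0,0]}]';  python3 -m handwheel '[{"claw":255,"xyz":[0,0,0],"rotation":[0,0,0]},{"claw":255,"xyz":[0,0,0],"rotation":[0,0,0]}]'
python3 - <<'E'
from h import *
print(bot.state()["eef_pos"])
cv2.imwrite("pics/s13.png",bot.read_camera("side")[60:330,160:440].repeat(2,0).repeat(2,1))
cv2.imwrite("pics/w13.png",bot.read_camera("wrist"))
E
```

```text
time: 16.5
eef_pos: [0.5567, -0.1812, 0.484]
ee_rot: [-0.534, -0.464, 0.534, -0.464]
contact_force: [-11.8, 2.6, 17.0]
finger_gap: 0.0099
time: 16.75
eef_pos: [0.5569, -0.1812, 0.4843]
ee_rot: [0.534, 0.464, -0.534, 0.464]
contact_force: [-9.8, 2.6, 13.6]
finger_gap: 0.0099
[ 0.55686308 -0.18124414  0.48432642]
```

View pics/s13.png

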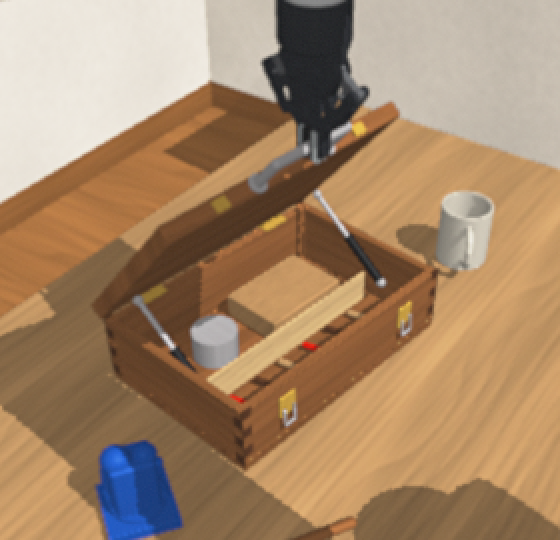

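View pics/w13.png

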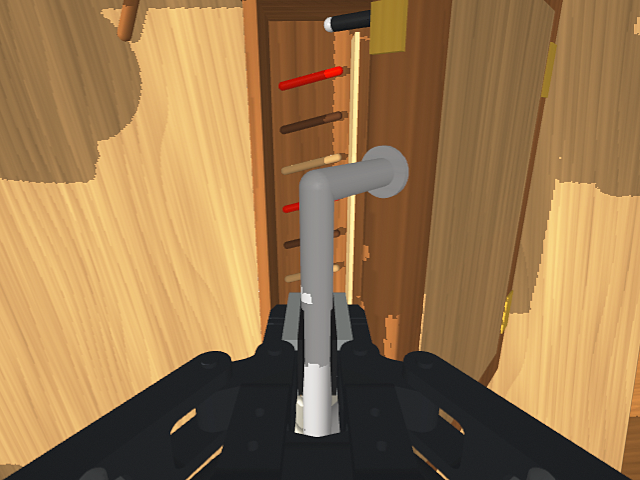

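Lid is high, bar still between the pads. Measuring the angle by triangulating the handle's left corner (wrist (316,186), side crop (259,183)).

Run:
```python
from h import *
np.set_printoptions(precision=4,suppress=True)
C=cal("wrist")
X,e=tri(("wrist",(316,186),C),("side",(259/2+160,183/2+60))); print(X,e)
psi=-.137;h=np.array([np.cos(psi),np.sin(psi)])
hinge=np.array([.4449,-.1652])+.29*h; print(hinge)
def ang(X,): 
    d=(X[:2]-hinge)@h; z=X[2]-.097; return np.arctan2(z,-d)-np.arctan2(.011,.29),np.hypot(d,z)
print(ang(X))
for p in ([.4457,-.1658,.2626],[.4613,-.168,.3474],[.5006,-.1734,.4241],[.5569,-.1812,.4843]): print(ang(np.array(p)-[0,0,.1547]))
```

```text
[ 0.5707 -0.1219  0.3056] [np.float64(26.178347702315246), np.float64(4.894399074489758)]
[ 0.7322 -0.2048]
(np.float64(0.8452069122573594), np.float64(0.26994479184838016))
(np.float64(-0.00023081971727451772), np.float64(0.2893309441766599))
(np.float64(0.2988273230749305), np.float64(0.28963828824628435))
(np.float64(0.597664195561865), np.float64(0.29041072586947275))
(np.float64(0.8827725074863285), np.float64(0.2922049461654837))
```

Run:
```python
from h import *
np.set_printoptions(precision=4,suppress=True)
psi=-.137;h=np.array([np.cos(psi),np.sin(psi),0]);y=np.array([-np.sin(psi),np.cos(psi),0])
H=np.array([.7322,-.2048,.097]); C=cal("wrist")
img=bot.read_camera("side"); wi=bot.read_camera("wrist")
for a,col in ((.80,(0,0,255)),(.84,(0,255,255)),(.88,(0,255,0)),(.92,(255,0,0))):
    r=lambda u,w,v: H+y*v+h*(-u*np.cos(a)+w*np.sin(a))+np.array([0,0,1])*(u*np.sin(a)+w*np.cos(a))
    pts=[r(.29,.011,.055),r(.29,.011,-.055),r(.24,.011,.055),r(.246,.022,.186),r(.246,.022,-.186),r(.246,0,.186)]
    print(a,proj("side",pts).round(1).tolist()); print(proj("wrist",pts[:3],C).round(1).tolist())
i=cv2.resize(img[100:220,200:370],None,fx=4.5,fy=4.5,interpolation=cv2.INTER_CUBIC);cv2.imwrite("pics/s14.png",i)
```

```text
0.8 [[303.9, 150.5], [338.3, 131.1], [292.2, 159.2], [244.3, 179.7], [360.4, 115.2], [250.4, 189.2]]
[[272.4, 182.0], [281.7, 415.8], [355.7, 168.1]]
0.84 [[300.7, 145.7], [335.4, 126.7], [289.7, 155.5], [241.4, 175.6], [358.1, 111.8], [247.6, 185.0]]
[[294.7, 185.8], [299.8, 428.7], [373.3, 170.0]]
0.88 [[297.5, 141.1], [332.4, 122.3], [287.1, 151.8], [238.4, 171.6], [355.6, 108.6], [244.8, 180.9]]
[[320.3, 189.8], [320.1, 442.0], [392.6, 172.0]]
0.92 [[294.1, 136.5], [329.2, 118.0], [284.5, 148.2], [235.4, 167.7], [353.1, 105.5], [241.9, 176.8]]
[[349.6, 193.9], [342.9, 455.8], [413.6, 174.0]]
```

View pics/s14.png

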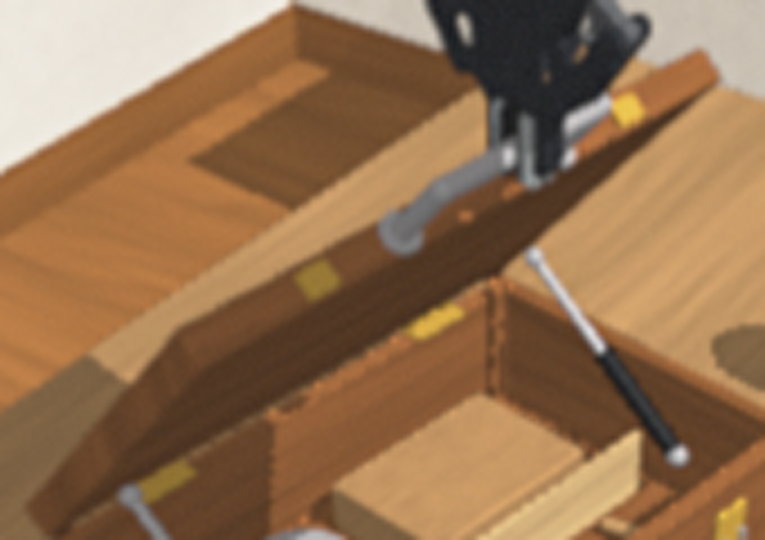

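Handle corner at side (297.1,142.7) and wrist (316,186) gives about 0.87 rad; lid corner about 0.86. Past 0.83, gripped. Easing back to about 0.69.

```bash
python3 -m handwheel '[{"claw":255,"xyz":[0.35,-0.46,0],"rotation":[0,0,0]},{"claw":255,"xyz":[0.9,-1.14,0],"rotation":[0,0,0]},{"claw":255,"xyz":[1.47,-1.8,0],"rotation":[0,0,0]},{"claw":255,"xyz":[2.08,-2.46,0],"rotation":[0,0,0]},{"claw":255,"xyz":[2.67,-3.06,0],"rotation":[0,0,0]},{"claw":255,"xyz":[3.3,-3.66,0],"rotation":[0,0,0]},{"claw":255,"xyz":[3.6,-3.95,0],"rotation":[0,0,0]},{"claw":255,"xyz":[3.72,-4.06,0],"rotation":[0,0,0]}]';  python3 -m handwheel '[{"claw":255,"xyz":[0,0,0],"rotation":[0,0,0]},{"claw":255,"xyz":[0,0,0],"rotation":[0,0,0]},{"claw":255,"xyz":[0,0,0],"rotation":[0,0,0]},{"claw":255,"xyz":[0,0,0],"rotation":[0,0,0]}]'
python3 - <<'E'
from h import *
psi=-.137;h=np.array([np.cos(psi),np.sin(psi),0]);y=np.array([-np.sin(psi),np.cos(psi),0])
H=np.array([.7322,-.2048,.097]); C=cal("wrist")
img=bot.read_camera("side"); wi=bot.read_camera("wrist"); tp=bot.read_camera("top")
for a in (.64,.67,.7,.73):
    r=lambda u,w,v: H+y*v+h*(-u*np.cos(a)+w*np.sin(a))+np.array([0,0,1])*(u*np.sin(a)+w*np.cos(a))
    pts=[r(.29,.011,.055),r(.24,.011,.055),r(.242,.022,.186)]
    print(a,((proj("side",pts)-[200,100])*4.5).round(0).tolist(),proj("wrist",pts[:2],C).round(1).tolist())
i=cv2.resize(img[100:220,200:370],None,fx=4.5,fy=4.5,interpolation=cv2.INTER_CUBIC);cv2.imwrite("pics/s15.png",i)
cv2.imwrite("pics/w15.png",wi);cv2.imwrite("pics/sf.png",img);print(bot.state()["eef_pos"],bot.state()["qd"].round(4))
E
```

```text
time: 17.95
eef_pos: [0.5168, -0.1757, 0.4451]
ee_rot: [0.534, 0.464, -0.534, 0.464]
contact_force: [-5.2, 1.1, 5.9]
finger_gap: 0.0097
time: 18.45
eef_pos: [0.5168, -0.1757, 0.445]
ee_rot: [-0.534, -0.464, 0.534, -0.464]
contact_force: [-6.2, 0.3, 5.6]
finger_gap: 0.0097
0.64 [[519.0, 316.0], [456.0, 336.0], [244.0, 437.0]] [[294.7, 184.8], [390.4, 171.9]]
0.67 [[510.0, 299.0], [449.0, 323.0], [235.0, 422.0]] [[309.8, 188.4], [403.7, 173.8]]
0.7 [[501.0, 282.0], [442.0, 310.0], [227.0, 408.0]] [[326.9, 192.2], [418.3, 175.9]]
0.73 [[491.0, 266.0], [434.0, 297.0], [218.0, 394.0]] [[346.5, 196.3], [434.2, 178.0]]
[ 0.51677887 -0.17571247  0.44498882] [ 0.0009  0.0001  0.      0.0009 -0.0001  0.0003]
```

View pics/s15.png

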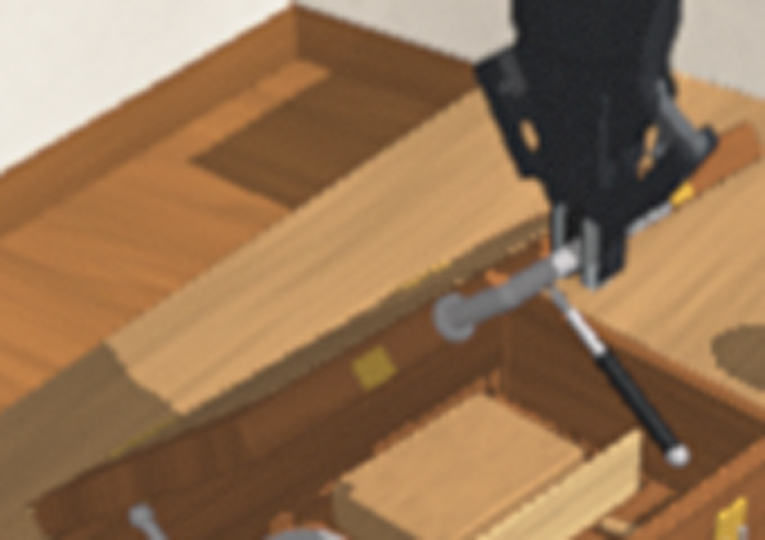

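View pics/w15.png

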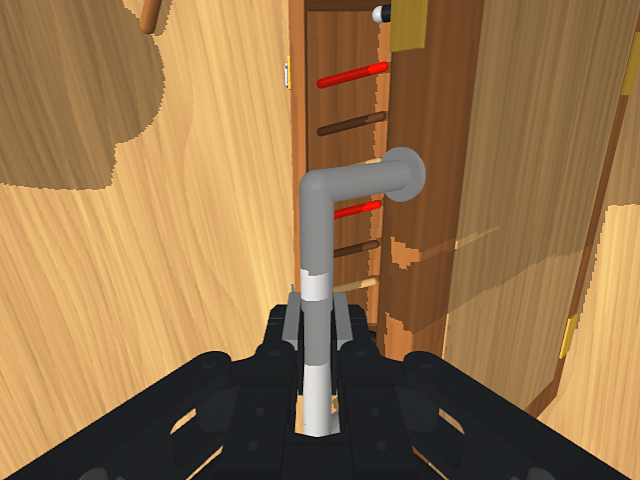

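View pics/sf.png

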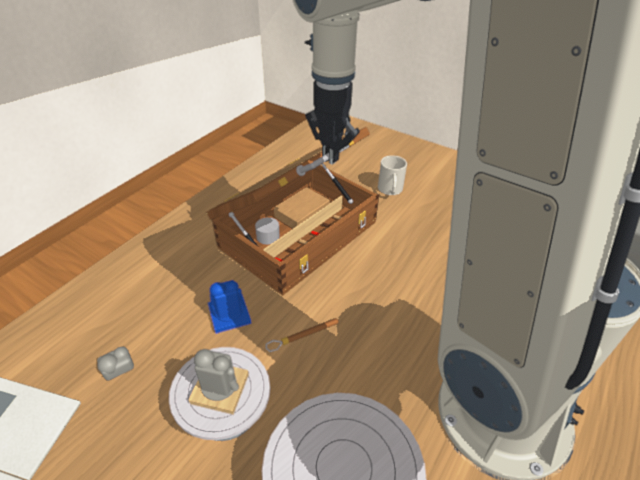

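Handle corner at wrist (316,186) and flange at side crop (455,315) give about 0.68–0.69 rad. The arm is still, the study is upright on the wheel, and the mug, tool and offcut are where they were. Handing in.

```bash
python3 -c "
from workcell import bot
print(bot.job_done()); print(bot.state()['time'],bot.state()['eef_pos'],bot.state()['contact_force'])"
```

```text
the job is handed in; nothing more can be done
None
the job is handed in; nothing more can be done
```

The study now stands on the smaller turntable. The lid was lifted past its balance point and eased back, and the gripper is holding it there by the handle. I handed the job in at about 18.6 s of the 58 s allowed; no verdict is reported.

**Study:** It stands upright and released on the wheel, placed while the lid was still shut. One check disagreed: the wrist view put its centre about 7 mm off the wheel's, while the place I had measured first agreed within 2 mm. Both are inside the 25 mm limit.

**Lid:**
- **Peak:** it reached about 0.86–0.87 rad by the camera views, while the arm's own position gave 0.88. All of these are past 0.83.
- **Final hold:** it rests at about 0.68–0.69 rad, with the bar mid-pad and the arm still.
- **Speed:** the moves were planned at roughly 0.4–0.6 rad/s, with no jumps seen.

**Sideways push on the handle:** My arc did not quite match the lid's, so the handle pushed against the gripper with up to about 20 N at the top. At the final hold it was about 8 N.

**Other items:** The mug, loop tool, clay offcut and blue look-alike were not touched. In the last side view they stand where they were at the start.

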